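# Bring the bench test rig up and hold the test button

## Robot

A 6-joint arm with a two-finger parallel gripper is mounted at the origin on a cart in front of the work surface, level with it; the furniture and walls round the work are solid. World frame = base frame: x ahead of the robot, y to its left, z up, the work surface at z = 0. Lengths are in mm, angles in rad, forces in N, time in s.
With the tool pointing down it reaches from about 325 to 875 mm from the base axis. Payload 4.4 kg.
Tool frame: the origin (TCP) lies on the centre line of the jaws, within the pads' length; the fingertips stand ahead of it and the grasp point (between the pads) lies 6 mm ahead of it (ctrl.tcp_to_tips is the z of the fingertips in the tool frame, in mm); z points along the fingers, y is the line along which they close (so a half turn about z gives the same grasp; the last joint's range is limited). The gripper opens to 85 mm and grips with 20 to 120 N. Pads are 22 mm wide; open, the fingers measure 114 mm over their backs; the gripper's body (76 mm by 85 mm) begins 54 mm behind the grasp point. The pads swing forward as they close: fully open they stand 13 mm farther back than shut.
Start: joints at [1.188, 0.207, 1.542, -0, 1.393, -0.15], TCP at [132.664, 559.489, 256.282] pointing down, gripper open.
Joint ranges: [-2.73, 2.73], [-0.86, 2.22], [0.23, 2.46], [-1.11, 4.25], [0.08, 2.63], [-2.82, 2.82]. Speed limits (rad/s): [2.79, 2.79, 3.14, 3.14, 3.14, 3.14].

## Interface

Orientations are given as a 3x3 rotation matrix whose columns are the frame's x, y, z axes.
In Python, from plant import ctrl, sensors, optics gives the robot as it stands. Calls block until the motion is done:
- ctrl.move_ptp(position, orientation): joint-space move of the TCP to a pose.
- ctrl.move_l(position, rot=None, vel=150, threshold=None): straight line of the TCP; rot=None keeps the orientation; vel is the mean speed in mm/s. With threshold (N) it stops when the force on the tool has changed by that much, and returns True; else False.
- ctrl.set_joints(angles): joint-space move.
- ctrl.gripper_to(opening, force=None): finger opening in mm; force is the grip in N (None keeps the last); returns when the fingers have stopped.
- ctrl.hold(seconds).
- ctrl.solve_ik(position, orientation): joint angles nearest the present ones, or None.
- sensors.read_state(): the state.
- optics.grab_frame(name): name is "side" or "top" or "wrist"; returns (picture, depth): 420x560x3 uint8, red, green, blue; 420x560 float32, mm along the optical axis (not along the pixel's ray), 0 where there is no reading.
- optics.camera_params(name): a dict with "mtx" (3x3 intrinsics, pixels), "k1" (the pictures are not rectified: a ray, as slopes to the right and down, at radius r is drawn at 1 + k1 r^2 times it, then the intrinsics apply), "R" (3x3) and "t" (3): a world point X has camera coordinates R X + t; the wrist camera has in their place "T_tool_cam" (4x4, takes a point from camera to tool coordinates, whose origin is the TCP and whose axes are the flange's). Camera axes: x right, y down, z forward; pixel columns grow to the right and rows downward; lengths in mm; the calibration is good to about 2 mm. A picture is of the moment at which its call begins: read the wrist's pose just before it. camera_params takes no time and is no camera call.
A pose or a line that the arm cannot do raises ctrl.MotionError and nothing moves.
- ctrl.finish_job(): hands the job in; it is judged then, once.
The state is a dict: "t": time; "q": joint angles; "qvel": joint speeds; "tau": joint torques, N m; "eef_pos": TCP position; "eef_rot": TCP orientation; "force": force on the tool from outside, world axes, zero at the start; "wrist_torque": the same for the moment, N m; "grip_width": finger opening in mm; "grasp_force": force on a finger pad.
Only numpy, scipy, OpenCV 4.12 (cv2) and the standard library are available. Lean on these libraries where they do the work, as an engineer would, in place of code of your own. Each camera call takes 0.05 s, during which the arm holds its last target. There are 200 camera calls.

## Task

Bring the bench test rig up with the fingertips of the closed gripper: press down the raised half of the wide rocker on the supply box until it has tipped fully over, then do the same with the narrow rocker on the load box, and then press the plain round button on the test box right down and keep holding it down - finish while still holding it. Follow this order and do not press the mushroom-headed stop button. Nothing is gripped or lifted: the boxes stay where they stand and the things between them are left alone.

Things in the scene. Friction and masses are not known exactly. Their poses are not given: they have to be found in the camera images.
- board: Thin plywood board lying on the bench, 380 x 800 mm, 6 mm thick: all boxes and bystanders stand on its top, z = 0.006. Fixed. Origin at the centre of its underside.
- supply_box: Supply box: the largest of four grey instrument boxes, 110 x 84 mm, lid 52 mm above the board, two sockets in its front, a wide black rocker in the middle of its lid. Axes: x from its front (brass sockets) to its back, z up; origin: centre of its underside. Loose on rubber feet, 0.9 kg, turned up to 0.6 rad; the four boxes swap places.
- supply_rocker (a joint): Wide rocker of the supply box, 52 mm long (box x) and 56 mm wide (box y), top a shallow V, hinge along box y at the lid's centre, 61 mm above the board. 0 = off: the back half (away from the sockets) stands up. Pressing that half down turns it to 0.40 rad = fully over. Over means above 0.30. Resists with 3.5 N at the press point, stays where left.
- supply_press (a point): Point on the top face of the supply rocker's half that starts raised (the back half), 18 mm from the hinge; moves with the rocker: 66 mm above the board when off, about 59 mm when fully over.
- load_box: Load box: a narrow grey instrument box, 104 x 62 mm, lid 52 mm above the board, two sockets in its front, a narrow black rocker in the middle of its lid. Axes: x from its front (brass sockets) to its back, z up; origin: centre of its underside. Loose on rubber feet, 0.9 kg, turned up to 0.6 rad; the four boxes swap places.
- load_rocker (a joint): Narrow rocker of the load box, 52 mm long (box x) and 26 mm wide (box y), top a shallow V, hinge along box y at the lid's centre, 61 mm above the board. 0 = off: the front half (towards the sockets) stands up. Pressing that half down turns it to 0.40 rad = fully over. Over means above 0.30. Resists with 3.5 N at the press point, stays where left.
- load_press (a point): Point on the top face of the load rocker's half that starts raised (the front half), 18 mm from the hinge; moves with the rocker: 66 mm above the board when off, about 59 mm when fully over.
- test_box: Test box: square grey instrument box, 78 x 78 mm, lid 52 mm above the board, one socket in its front, a plain flat-topped round black button in a low steel collar in the middle of its lid. Axes: x from its front (brass sockets) to its back, z up; origin: centre of its underside. Loose on rubber feet, 0.9 kg, turned up to 0.6 rad; the four boxes swap places.
- test_button (a joint): Travel of the round button (36 mm across) of the test box, straight down: 0 = up, 0.008 m = right down on its stop. Sprung: 1 N to start, 5 N right down; springs back when let go. Counts as held down above 0.005 m.
- test_top (a point): Centre of the round button's flat top; moves with it: 70 mm above the board when up, 62 mm when right down.
- stop_box: Stop box: square grey instrument box like the test box, 78 x 78 mm, but with a mushroom-headed button (46 mm head on a thinner stem, domed, top 87 mm above the board). Axes: x from its front (brass sockets) to its back, z up; origin: centre of its underside. Loose on rubber feet, 0.9 kg, turned up to 0.6 rad; the four boxes swap places.
- stop_button (a joint): Travel of the mushroom-headed stop button: 0 = up, 0.006 m = pressed. Not to be pressed.
- flux_tin: Bystander, loose: flux tin, 58 mm across, 28 mm high; origin at the centre of its underside.
- heatsink: Bystander, loose: finned heatsink, 50 x 60 x 30 mm high; origin at the centre of its underside.
- loupe: Bystander, loose: black eye loupe, 39 mm across, 30 mm high; origin at the centre of its underside.
- tape_blue: Bystander, loose: roll of blue tape, 64 mm across, 19 mm high, lying flat; origin at the centre of its underside.
- capacitor: Bystander, loose: black can capacitor standing up, 36 mm across, 50 mm high; origin at the centre of its underside.
- tip_box: Bystander, loose: black block of soldering tips, 36 x 68 x 30 mm high; origin at the centre of its underside.
Mind the look-alikes: they are no part of the job. Leave any orange look-alike of the load_box alone.

How it is judged:
By the outcome, as a careful person would: the job done as asked, in the order asked, and still so for the second after the job is handed in, while the arm keeps its last pose, push and grip.
It also fails if it takes over 48 s, if anything falls off the work surface, if the arm or the gripper's body presses on something with over 40 N, if the wrist force passes 120 N, or if a joint passes its speed limit or range.

## Working session

There is one attempt and no reset: what is moved stays moved. The work goes in short steps, each a Python script; the robot and the scene stay as the last script left them, time stands still between calls to the robot, and variables do not carry over. Pictures are saved under pics/ and viewed, at most 10 in all, crops included, and the job is handed in when it is done.

```bash
ls; mkdir -p pics; cat > h.py <<'E'
import numpy as np, cv2
from plant import ctrl, sensors, optics
def cam(name, st=None):
    p=optics.camera_params(name); K=np.array(p["mtx"])
    if name=="wrist":
        T=np.array(p["T_tool_cam"]); Rt=np.array(st["eef_rot"]); 
        Rc=Rt@T[:3,:3]; c=Rt@T[:3,3]+np.array(st["eef_pos"])
    else:
        Rc=np.array(p["R"]).T; c=-Rc@np.array(p["t"])
    return K,p["k1"],Rc,c
def rays(C,uv):
    K,k1,Rc,c=C
    d=cv2.undistortPoints(np.array(uv,float).reshape(-1,1,2),K,np.array([k1,0,0,0.])).reshape(-1,2)
    return np.c_[d,np.ones(len(d))]
def plane(C,uv,z):
    d=rays(C,uv)@C[2].T; c=C[3]
    return c+d*((z-c[2])/d[:,2])[:,None]
def depthpts(C,D):
    h,w=D.shape; v,u=np.mgrid[:h,:w]
    r=rays(C,np.c_[u.ravel(),v.ravel()])
    return ((r*D.reshape(-1,1))@C[2].T+C[3]).reshape(h,w,3)
def proj(C,X):
    K,k1,Rc,c=C; X=(np.atleast_2d(X)-c)@Rc
    return cv2.projectPoints(X.reshape(-1,1,3),np.zeros(3),np.zeros(3),K,np.array([k1,0,0,0.]))[0].reshape(-1,2)
E
python3 - <<'E'
from h import *
st=sensors.read_state(); print(st["t"],ctrl.tcp_to_tips)
for n in("top","side"):
    p,d=optics.grab_frame(n); C=cam(n); np.savez(n+".npz",p=p,d=d); print(n,C[3],C[2][:,2],C[0][0,0],(d>0).mean())
    cv2.imwrite(f"pics/{n}0.png",p[...,::-1])
E
```

```text
pics
0.0 25.0
top [ 385.70706957    9.52419542 1126.5977383 ] [ 0.06991796 -0.02402605 -0.99726337] 407.62870469074574 0.9959438775510204
side [ 555.98675065 1004.23403077  856.57700084] [-0.06649548 -0.79181622 -0.60712883] 485.49990068323126 0.996016156462585
```

View pics/top0.png

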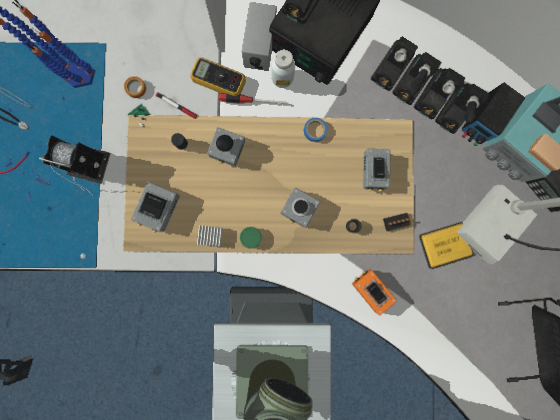

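View pics/side0.png

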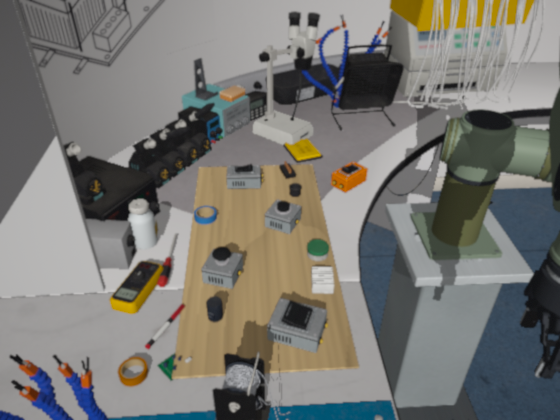

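Top view: there are two box pairs to tell apart. The square boxes are at (225,147) and (300,207), one test and one stop. The narrow-rocker boxes are at (377,168), grey, and (375,290), orange and off the board, so not part of the job. The supply box is at (155,207). Next, depth heights and one enlarged mosaic.

```bash
cat > m.py <<'E'
from h import *
tiles=[]
S={}
for n in("top","side"):
    f=np.load(n+".npz"); C=cam(n); S[n]=(f["p"],depthpts(C,f["d"]),C)
p,P,C=S["top"]
row1=[];row2=[]
for name,(u,v) in dict(supply=(155,207),sqA=(225,147),sqB=(300,207),load=(377,168)).items():
    w=P[v-32:v+33,u-32:u+33].reshape(-1,3)
    uvw=w[(w[:,2]>48)&(w[:,2]<66)]
    lid=uvw
    r=cv2.minAreaRect(lid[:,:2].astype(np.float32))
    top=w[w[:,2]>48]
    print(name,"rect",np.round(r[0]),np.round(r[1]),round(r[2],1),"n",len(lid),"lidz med",np.median(lid[:,2]).round(1),"max z",np.sort(top[:,2])[-8:].round(1))
    row1.append(cv2.resize(p[v-25:v+25,u-25:u+25],(200,200),interpolation=cv2.INTER_CUBIC))
    X=np.array([*r[0],58]); a,b=proj(S["side"][2],X)[0].round().astype(int)
    row2.append(cv2.resize(S["side"][0][b-32:b+32,a-32:a+32],(200,200),interpolation=cv2.INTER_CUBIC))
    ws=S["side"][1][b-35:b+36,a-35:a+36].reshape(-1,3); m=(ws[:,2]>48)&(ws[:,2]<66); 
    r=cv2.minAreaRect(ws[m][:,:2].astype(np.float32)); print("   side",np.round(r[0]),np.round(r[1]),round(r[2],1),"lidz",np.median(ws[m][:,2]).round(1),"max",np.sort(ws[:,2])[-8:].round(1))
cv2.imwrite("pics/mos.png",np.vstack([np.hstack(row1),np.hstack(row2)])[...,::-1])
E
python3 m.py
```

```text
supply rect [463. 315.] [ 86. 110.] 67.9 n 1027 lidz med 58.9 max z [1126.6 1126.6 1126.6 1126.6 1126.6 1126.6 1126.6 1126.6]
   side [466. 316.] [ 89. 110.] 67.5 lidz 57.3 max [856.6 856.6 856.6 856.6 856.6 856.6 856.6 856.6]
sqA rect [629. 129.] [79. 79.] 70.0 n 628 lidz med 58.5 max z [1126.6 1126.6 1126.6 1126.6 1126.6 1126.6 1126.6 1126.6]
   side [631. 132.] [81. 79.] 69.7 lidz 57.0 max [856.6 856.6 856.6 856.6 856.6 856.6 856.6 856.6]
sqB rect [467. -71.] [78. 78.] 60.9 n 712 lidz med 58.8 max z [1126.6 1126.6 1126.6 1126.6 1126.6 1126.6 1126.6 1126.6]
   side [ 512. -135.] [ 99. 263.] 32.1 lidz 56.9 max [856.6 856.6 856.6 856.6 856.6 856.6 856.6 856.6]
load rect [ 575. -280.] [ 65. 104.] 89.7 n 738 lidz med 58.9 max z [1126.6 1126.6 1126.6 1126.6 1126.6 1126.6 1126.6 1126.6]
   side [ 587. -312.] [112. 478.] 15.3 lidz 57.2 max [856.6 856.6 856.6 856.6 856.6 856.6 856.6 856.6]
```

View pics/mos.png

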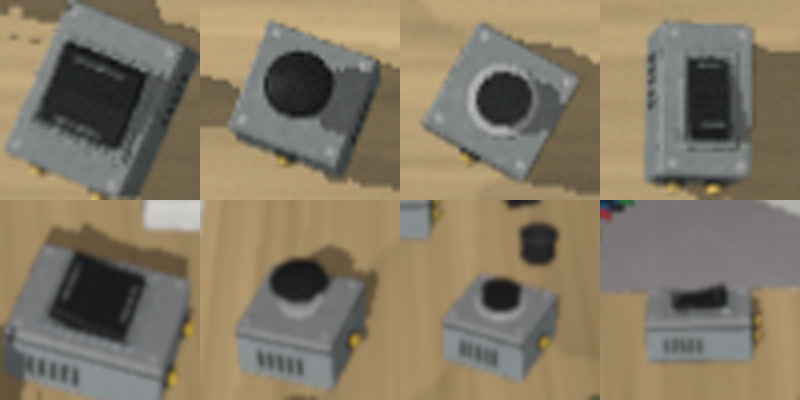

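Mosaic: (225,147) is the domed mushroom head on a stem, so it is the stop box. (300,207) has the flat button in a steel collar, so it is the test box. The grey narrow-rocker box at (377,168) is the load box. All brass sockets face the robot, and both rockers' expected raised halves fit that. I'll close the gripper and check each from above with the wrist camera.

```bash
cat >> h.py <<'E'
def Rz(yaw):
    c,s=np.cos(yaw),np.sin(yaw); return np.array([[c,s,0],[s,-c,0],[0,0,-1.]])
def bestR(pos,yaw):
    o=[]
    for k in(0,np.pi):
        q=ctrl.solve_ik(pos,Rz(yaw+k))
        if q is not None:o.append((abs(q[5]),k))
    return Rz(yaw+min(o)[1])
BOX=dict(supply=((464.5,315.5),np.radians(-22.1)),load=((575,-280),0.0),test=((467,-71),np.radians(-29)))
E
cat > w.py <<'E'
from h import *
ctrl.gripper_to(0)
T=np.array(optics.camera_params("wrist")["T_tool_cam"]); print(T.round(2))
tiles=[]
for n,(c,yaw) in BOX.items():
    R=bestR([*c,260],yaw); off=R@T[:3,3]; off[2]=0
    pos=np.array([*c,260.])-off
    try: ctrl.move_ptp(pos,R)
    except ctrl.MotionError as e: print(n,"fallback",e); ctrl.move_ptp([*c,260.],R)
    st=sensors.read_state(); p,d=optics.grab_frame("wrist"); C=cam("wrist",st); P=depthpts(C,d)
    np.savez("w_"+n+".npz",p=p,P=P)
    print(n,"t",st["t"],"q6",st["q"][5].round(2),"err",(st["eef_pos"]-pos).round(1))
    X=P.reshape(-1,3); near=np.hypot(*(X[:,:2]-c).T)<75
    m=near&(X[:,2]>48)&(X[:,2]<90); r=cv2.minAreaRect(X[m][:,:2].astype(np.float32))
    print("  lid",np.round(r[0],1),np.round(r[1],1),round(r[2],1),"z med",np.median(X[m,2]).round(1))
    dark=(p.max(2).ravel()<60)&m
    if dark.sum()>20:
        D=X[dark]; r2=cv2.minAreaRect(D[:,:2].astype(np.float32)); print("  dark",np.median(D,0).round(1),np.round(r2[0],1),np.round(r2[1],1),round(r2[2],1))
    x=np.array([np.cos(yaw),np.sin(yaw)]); y=np.array([-x[1],x[0]])
    for s in(-18,0,18):
        q=(X[:,:2]-c-s*x); k=(abs(q@x)<2)&(abs(q@y)<8)&(X[:,2]<120); print("   z at",s,np.median(X[k,2]).round(1) if k.any() else None)
    tiles.append(cv2.resize(p,(266,200)))
cv2.imwrite("pics/w.png",np.hstack(tiles)[...,::-1])
E
python3 w.py
```

```text
[[  -0.     -0.96   -0.29   73.57]
 [   1.     -0.     -0.     -0.34]
 [   0.     -0.29    0.96 -115.63]
 [   0.      0.      0.      1.  ]]
supply t 2.625 q6 -0.83 err [-0.7  1.   0. ]
  lid [464.6 315.7] [ 84.6 110.9] 67.9 z med 57.2
  dark [468.6 311.4  66.5] [465.7 314.5] [54.4 51.9] 67.9
   z at -18 63.0
   z at 0 64.9
   z at 18 70.6
load t 4.725 q6 0.91 err [ 0.4  0.7 -0. ]
  lid [ 575.3 -278.3] [ 62.2 104.9] 88.4 z med 56.6
  dark [ 570.4 -282.9   66.6] [ 572.7 -278.6] [23.3 48.1] 88.0
   z at -18 70.9
   z at 0 65.2
   z at 18 63.2
test t 6.7833 q6 -1.42 err [ 0.1 -0.1  0. ]
  lid [468.1 -69.8] [78.4 77.7] 60.9 z med 56.4
  dark [468.5 -72.4  74.1] [467.6 -70.5] [32.1 31.9] 3.9
   z at -18 60.4
   z at 0 74.2
   z at 18 61.2
```

View pics/w.png

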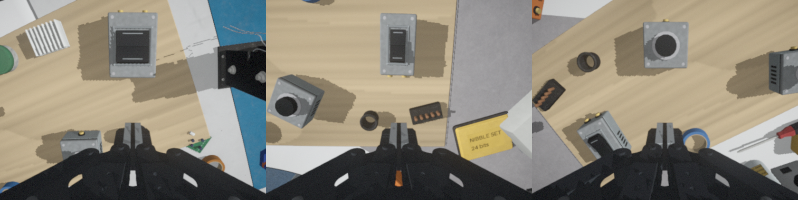

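Wrist views: each target sits at the top centre of its tile, with sockets on the far side (tool x points back towards the robot). Sizes match the text, the raised halves are as described (about 71 against 63), and the button top is at 74–76. Now the supply rocker.

```bash
cat > press.py <<'E'
from h import *
def go(c,yaw,off,zstop,thr,lift=True,zt=260):
    x=np.array([np.cos(yaw),np.sin(yaw)]); xy=np.array(c)+off*x
    R=bestR([*xy,zt-80],yaw)
    ctrl.move_ptp([*xy,zt-80],R); ctrl.move_l([*xy,82+25],vel=120)
    hit=ctrl.move_l([*xy,zstop+25],vel=20,threshold=thr)
    st=sensors.read_state(); print("hit",hit,"tips z",(st["eef_pos"][2]-25).round(2),"F",st["force"].round(1),"t",st["t"],"xyerr",(st["eef_pos"][:2]-xy).round(1))
    if lift: ctrl.move_l([*xy,zt-80],vel=150)
E
cat > chk.py <<'E'
from h import *
def chk(n,c,yaw):
    T=np.array(optics.camera_params("wrist")["T_tool_cam"])
    R=bestR([*c,260],yaw); off=R@T[:3,3]; off[2]=0
    ctrl.move_ptp(np.array([*c,260.])-off,R)
    st=sensors.read_state(); p,d=optics.grab_frame("wrist"); X=depthpts(cam("wrist",st),d).reshape(-1,3)
    x=np.array([np.cos(yaw),np.sin(yaw)]); y=np.array([-x[1],x[0]])
    m=(np.hypot(*(X[:,:2]-c).T)<75)&(X[:,2]>48)&(X[:,2]<90); r=cv2.minAreaRect(X[m][:,:2].astype(np.float32))
    print(n,"t",st["t"],"lid",np.round(r[0],1),np.round(r[1],1),round(r[2],1))
    for s in(-18,0,18):
        q=(X[:,:2]-c-s*x); k=(abs(q@x)<2)&(abs(q@y)<8)&(X[:,2]<120); print("   z at",s,np.median(X[k,2]).round(1))
E
python3 - <<'E'
from press import *; from chk import chk
b=((464.6,315.6),np.radians(-22.1))
go(*b,20,61,12); chk("supply",*b)
E
```

```text
hit True tips z 65.52 F [-0.5 -1.2  4.7] t 10.0 xyerr [ 1.2 -0.1]
supply t 11.2167 lid [464.7 315.6] [ 84.5 109.2] 67.8
   z at -18 70.8
   z at 0 65.2
   z at 18 63.3
```

The supply rocker is fully over: its heights mirrored to 70.8/63.3 and the box did not move. Load rocker next.

```bash
python3 - <<'E'
from press import *; from chk import chk
b=((575.1,-278.5),np.radians(-1.8))
go(*b,-20,61,12); chk("load",*b)
E
```

```text
hit True tips z 65.57 F [-1.3  0.2  5.3] t 14.9 xyerr [-0.4 -0.2]
load t 16.1167 lid [ 575.3 -278.2] [ 62.3 105. ] 88.7
   z at -18 63.1
   z at 0 65.0
   z at 18 70.5
```

The load rocker is over too. Now I press the test button and keep it down.

```bash
python3 - <<'E'
from press import *
go((467.8,-70.4),np.radians(-29),0,64,13,lift=False)
ctrl.hold(1); st=sensors.read_state(); print("tips z",st["eef_pos"][2]-25,"F",st["force"].round(1),st["t"])
p,d=optics.grab_frame("side"); cv2.imwrite("pics/end.png",cv2.resize(p[150:360,160:370],(600,600))[...,::-1])
E
```

```text
hit True tips z 68.02 F [-0.9 -0.8  6.7] t 19.6667 xyerr [ 0.6 -0.2]
tips z 67.98659629306341 F [-2.7  0.7  6.2] 20.6667
```

View pics/end.png

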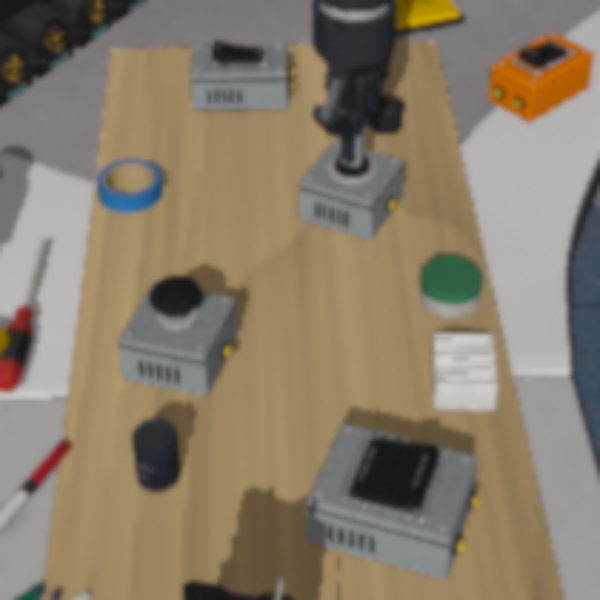

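The closed fingertips are on the round button at crop (352,165). They are at z = 68.0, the button's stop height, with over 6 N of force. Everything else stands as before.

```bash
python3 -c "
from plant import ctrl
print(ctrl.finish_job())"
```

```text
the job is handed in; nothing more can be done
None
```

I tipped the supply rocker fully over, then the load rocker, and handed the job in at about 21 s with the test button held right down on its stop; I never touched the stop button.

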